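Release and open the twin-catch specimen case

TASK

A latched specimen transport case has come in and must be opened. With one fingertip on each of the two black catch tabs at its front, press both tabs down together and keep them down while the lid slowly springs ajar by itself, until it has stopped rising; then let go and, with the fingers under the lid's front edge, push the lid up and over until it stands fully open, and move away. This is all light fingertip work: do not grip the case or its lid, do not lift or shift the case, and leave the little box, the bottle and the swab tube beside it where they are.

Things in the scene. Friction and masses are not known exactly. Their poses are not given: they have to be found in the camera images.
- case: grey plastic transport case with lid, loose on rubber feet, 1.9 kg, 110 mm deep (x), 180 wide (y); open rim 86 mm up; two capped cups fixed in foam inside, below the rim. Origin: centre of its underside; x from front (catches) to back (hinge), y left seen from the front, z up. Both catches must be down at once: each alone holds the lid, and each springs back when let go.
- catch_l (a joint): left catch (rad): 0 latched, 0.3 fully down, frees the lid from 0.17. Black bell-crank on a pin along y at case x -63, y 35, z 72 mm. Its tab, 24 mm wide, sticks 41 mm forward of the pin; its upright, 20 mm wide, x -72 to -68, up to z 97, hooks over a ledge on the lid and tips 6 mm forward when pressed. Spring force at the middle of the tab 2.5 N to start, 4.7 N fully down (8 mm travel).
- catch_r (a joint): right catch (rad), the same part at case y -35 mm: 0 latched, 0.3 fully down.
- tab_l (a point): where to press the left tab: middle of its upper face, 27 mm in front of its pin, about 80 mm above the worktop when up; moves with the tab. The two tabs are 70 mm apart between centres, with nothing between them but the plain case front.
- tab_r (a point): where to press the right tab, same as tab_l.
- lid (a joint): lid angle (rad): 0 shut, 1.8 fully open, leaning on its stop. With both catches down, damped spring pins raise it slowly, in some 3 s, to about 0.26 (front edge 30 mm up), where it rests on the pins. From there it swings freely (0.18 kg, about 1 N at the front edge): let go below about 1.42 it falls back onto the pins, beyond that it falls to the stop by itself.
- lid_hinge (a point): middle of the lid's hinge axis (along y), at case x 60, z 88 mm. The lid is light grey, 115 mm deep, 186 wide, 14 high, its skirt's lower edge level with this axis when shut.
- lid_edge (a point): middle of the lower front edge of the lid's skirt, 118 mm from the hinge axis; moves with the lid. It can be pushed from below here, between the two catch uprights (50 mm clear).
- slip_box: loose little coverslip box, white with a yellow lid, 32 x 32 x 17 mm, beside the case; origin at the centre of its underside. A bystander.
- oil_bottle: loose small brown dropper bottle, 26 mm across, 60 mm high, on the other side of the case; origin at the centre of its underside. A bystander.
- swab: loose white swab tube lying flat, 84 x 11 x 11 mm, near the case; origin at the middle of its underside, long axis y. A bystander.

How it is judged (in metres and radians):
On the way, in this order (a step that is already met when the one before it is completed fails the run):
1. both catch tabs are pressed down together by the fingers (value of joint each of catch_l, catch_r above 0.13 rad and contact force between the fingers and case above 1 N), for 0.1 s.
2. the lid has sprung ajar while both tabs are still held down (value of joint each of catch_l, catch_r above 0.13 rad and value of joint lid between 0.2 and 0.5 rad), for 0.1 s.
3. the tabs are let go and the lid is pushed up past the balance point (value of joint each of catch_l, catch_r below 0.08 rad and value of joint lid above 1.4 rad), for 0.1 s.
At the end, for the whole second after the job is handed in: The lid stands fully open on its stop (over 1.65 rad) at rest, both catches have sprung back up (under 0.05 rad), and the case stands flat within 30 mm of where it was (value of joint lid above 1.65 rad and velocity of joint lid between -0.05 and 0.05 rad/s and value of joint each of catch_l, catch_r below 0.05 rad and angle between case's own z axis and vertical below 0.03 rad and height (world z) of case below 0.006 m and distance of case from where it was at the start of the episode below 0.03 m and linear speed of case below 0.02 m/s); the robot touches nothing.
It fails at once if the case is lifted, tipped or shoved away (over 12 mm up, 0.12 rad or 40 mm) (height (world z) of case above 0.012 m or angle between case's own z axis and vertical above 0.12 rad or distance of case from where it was at the start of the episode above 0.04 m).
It fails at once if the case or its lid is gripped or forced (over 35 N between fingers and case) (contact force between the fingers and case above 35 N).
It fails at once if the little box, the bottle or the swab tube is moved by more than 20 mm (distance of any of slip_box, oil_bottle, swab from where it was at the start of the episode above 0.02 m).
It also fails if it takes over 54 s, if anything falls off the work surface, if the arm or the gripper's body presses on something with over 40 N, if the wrist force passes 120 N, or if a joint passes its speed limit or range.

ROBOT

A 6-joint arm with a two-finger parallel gripper is mounted at the origin on a cart in front of the work surface, level with it; the furniture and walls round the work are solid. World frame = base frame: x ahead of the robot, y to its left, z up, the work surface at z = 0. Lengths are in m, angles in degrees, forces in N, time in s.
With the tool pointing down it reaches from about 0.225 to 0.725 m from the base axis. Payload 3.1 kg.
Tool frame: the origin (TCP) lies between the finger pads; the fingertips stand 22 mm ahead of it and the grasp point (between the pads) lies 3 mm ahead of it; z points along the fingers, y is the direction in which the jaws open and shut (so a half turn about z gives the same grasp; the last joint's range is limited). The gripper opens to 85 mm and grips with 20 to 120 N. Pads are 22 mm wide; open, the fingers measure 114 mm over their backs; the gripper's body (76 mm by 85 mm) begins 54 mm behind the grasp point. The pads swing forward as they close: fully open they stand 13 mm farther back than shut.
Start: joints at [67.792, 2.75, 5.684, 92.934, 0, 82.678], TCP at [0.135, 0.507, 0.253] pointing down, gripper open.
Joint ranges: [-166.93, 166.93], [-56.73, 111.36], [-69.38, 81.34], [-121.58, 131.49], [-85.45, 84.26], [-180, 180]. Speed limits (degrees/s): [159.86, 159.86, 180, 180, 180, 180].

INTERFACE

Orientations are given as [roll, pitch, yaw] about the fixed x, y, z axes, in that order (R = Rz(yaw) Ry(pitch) Rx(roll)).
In Python, from cell import env, camera, camera_info, workorder gives the robot as it stands. The module is installed in compiled form; this text tells all that it offers.
- The arm moves only by the tool step_arm, never from a script. Its argument "steps" is a list of rows, each a list of 3 entries, a list of its own where there are three numbers: the shift along the tool's x, y, z in cm, then the turn, a rotation vector about the tool's x, y, z in rad, then the opening in per cent of the stroke, from 0 (shut) to 100 (fully open). In form: [[[x, y, z], [rx, ry, rz], claw], ...]. A call has 1 to 20 rows; each row is the pose to reach, as a shift and turn from the pose commanded when the call began, along the tool's axes at that moment; what a row does not reach only later rows make up. A row lasts 1/12 s, in which the tool goes at most 41.7 mm and 7.16 degrees, less where a joint would pass 70% of its speed; a pose out of reach is approached as far as the arm can. A call with a gripper value outside its range is refused whole. The fingers move at their own pace and stop on an object; "force" is the grip in N (left out, the last holds). Time passes only in rows, so rows that repeat a pose let the fingers close. It gives the time, the measured TCP pose, the force and the opening at its end, in the units of the state.
- env.read_state(): the state, without advancing time (a new reading comes with each control period).
- camera(name): name is "scene" or "top"; returns the picture (400x640x3 uint8, red, green, blue); there is no depth.
- camera_info(name): a dict with "fov_y" (degrees; the focal length in pixels is half the picture's height over the tangent of half this angle, whatever the lens; pixels are square), "cx", "cy" (the principal point, pixels), "view" (4x4, takes a point from world to camera coordinates). Camera axes: x right, y down, z forward; pixel columns grow to the right and rows downward; lengths in m; the calibration is good to about 2 mm. A picture is of the moment at which its call begins. camera_info takes no time and is no camera call.
- workorder.job_done(): hands the job in, once; it reports no verdict.
The state is a dict: "time_s": time; "joint_positions": joint angles; "qvel": joint speeds; "tau": joint torques, N m; "ee_pos": TCP position; "ee_rot": TCP orientation; "contact_force": force on the tool from outside, world axes, zero at the start; "torque": the same for the moment, N m; "grip_width": finger opening in m.
Only numpy, scipy, OpenCV 4.12 (cv2) and the standard library are available. Lean on these libraries where they do the work, as an engineer would, in place of code of your own. Each camera call takes 0.05 s, during which the arm holds its last target.

## Working session

There is one attempt and no reset: what is moved stays moved. The work goes in short steps, Python scripts to look and compute and a tool call to move; the robot and the scene stay as the last step left them, time stands still between calls to the robot, and variables do not carry over. Pictures are saved under pics/ and viewed, and the job is handed in when it is done.

Besides the shell and the picture viewer there is one more tool, called after "Call:" by a JSON object that holds its "method" and its "body", one argument or row to a line. step_arm: Moves the arm, as the interface text tells. Its arguments: {"type":"object","properties":{"steps":{"type":"array","items":{"type":"array"}},"force":{"type":"number"}},"required":["steps"]}

```bash
mkdir -p pics; cat > h.py <<'E'
import numpy as np,cv2
from cell import env,camera,camera_info,workorder
def save(n,f,crop=None,s=1):
    im=camera(n)[:,:,::-1]
    if crop: a,b,c,d=crop; im=im[b:d,a:c]
    if s!=1: im=cv2.resize(im,None,fx=s,fy=s,interpolation=cv2.INTER_CUBIC)
    cv2.imwrite('pics/'+f,im)
def K(n):
    i=camera_info(n); f=200/np.tan(np.radians(i['fov_y']/2)); return f,i['cx'],i['cy'],np.array(i['view'])
def proj(n,p):
    f,cx,cy,V=K(n); q=V[:3,:3]@np.array(p)+V[:3,3]; return (cx+f*q[0]/q[2],cy+f*q[1]/q[2])
def back(n,u,v,z):
    f,cx,cy,V=K(n); R=V[:3,:3]; c=-R.T@V[:3,3]; d=R.T@np.array([(u-cx)/f,(v-cy)/f,1]); return c+d*(z-c[2])/d[2]
E
python3 - <<'E'
from h import *
print(env.read_state()); 
for n in('scene','top'): print(camera_info(n)); save(n,n+'0.png')
E
```

```text
{'time_s': 0.0, 'joint_positions': array([6.77925123e+01, 2.79398050e+00, 5.58984947e+00, 9.29327539e+01,
       2.77815285e-03, 8.26774917e+01]), 'qvel': array([-0.03357522,  0.03112201, -0.02912665,  0.03752405, -0.0006897 ,
       -0.01010161]), 'tau': array([-1.19820528e-03, -3.38779843e+01,  3.20016897e+01,  2.02461710e-02,
       -1.41647984e-04,  2.50518156e-06]), 'ee_pos': array([0.13464683, 0.50685843, 0.25209179]), 'ee_rot': array([-1.79864586e+02, -2.02020400e-02,  1.65114993e+02]), 'contact_force': array([-0.27290348,  0.33302272,  0.84967709]), 'torque': array([ 0.03960088,  0.02131638, -0.04767802]), 'grip_width': 0.08561666546735754}
{'fov_y': 45.628057363810484, 'cx': 319.6644499395012, 'cy': 196.95567611966064, 'view': array([[ 0.88159287, -0.47195518, -0.0072335 , -0.46398857],
       [-0.29594745, -0.5407494 , -0.78740408,  0.1929331 ],
       [ 0.36770792,  0.69631056, -0.61639475,  0.87941499],
       [ 0.        ,  0.        ,  0.        ,  1.        ]])}
{'fov_y': 52.188632461457985, 'cx': 314.7028598247381, 'cy': 197.44838289879394, 'view': array([[ 0.00859407, -0.99981967,  0.01693423, -0.04880781],
       [-0.99730036, -0.00980499, -0.07277264,  0.50065321],
       [ 0.07292555, -0.0162631 , -0.99720478,  0.9691815 ],
       [ 0.        ,  0.        ,  0.        ,  1.        ]])}
```

View pics/scene0.png

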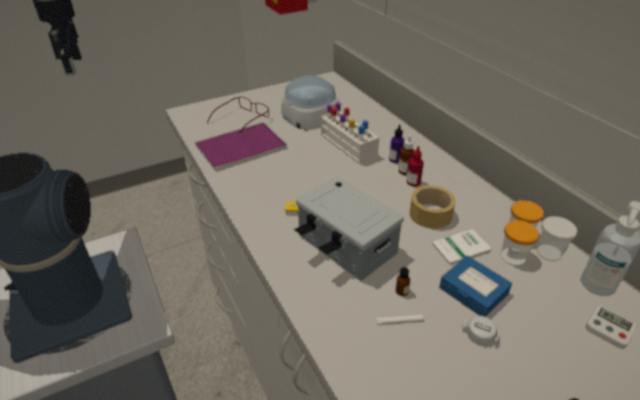

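View pics/top0.png

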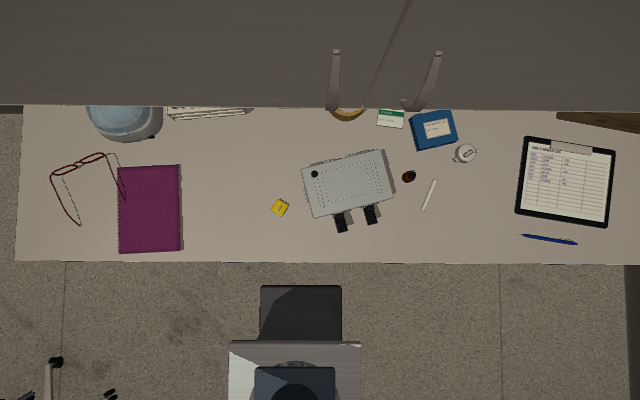

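The top view shows the case at about (348,182), its tabs at about (341,222) and (371,214), and a cabinet overhanging the back of the bench. I'll enlarge both views.

```bash
python3 - <<'E'
from h import *
save('top','t1.png',(260,130,450,250),4.2); save('scene','s1.png',(270,170,430,290),5)
for u in[(0,0),(320,105)]:print(back('top',*u,0))
E
```

```text
[0.99368866 0.75318668 0.        ]
[ 0.73493935 -0.05578093  0.        ]
```

View pics/t1.png

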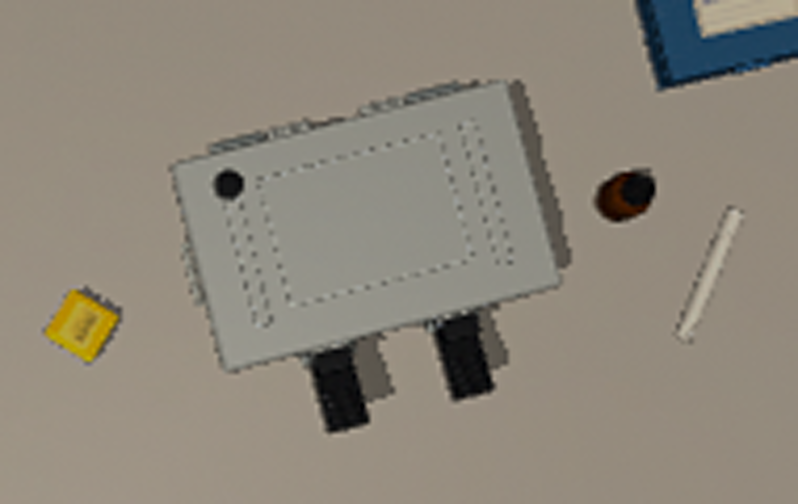

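View pics/s1.png

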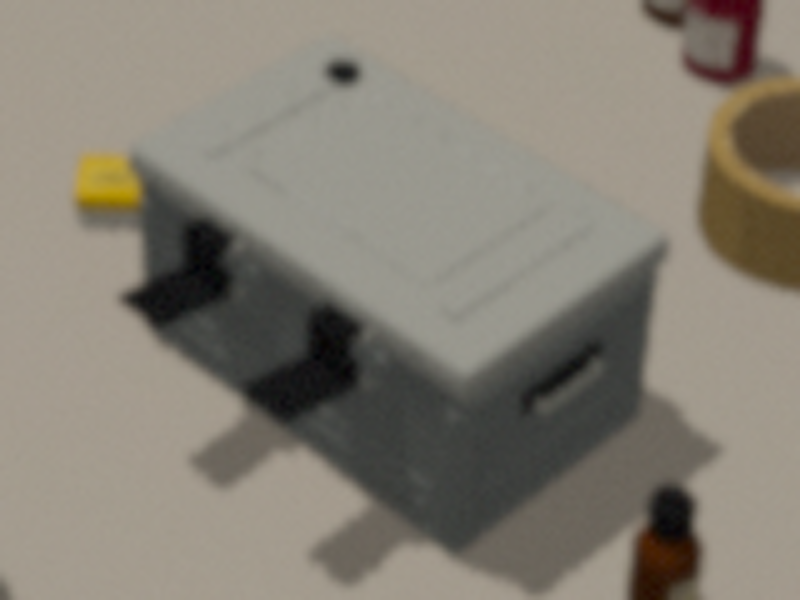

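```bash
cat > fit.py <<'E'
from h import *
from scipy.optimize import least_squares
P=np.array([[57,93,102],[57,-93,102],[-58,-93,102],[-58,93,102],[-104,47,79],[-104,23,79],[-104,-23,79],[-104,-47,79]])/1000
def T(s,p): c,a=np.cos(s[2]),np.sin(s[2]); return np.array([s[0]+c*p[0]-a*p[1],s[1]+a*p[0]+c*p[1],p[2]])
t=np.array([[172,162],[508,80],[560,285],[230,370],[328,432],[369,420],[455,400],[494,388]])/4.2+[260,130]
S={2:(466,385),3:(133,150),1:(664,245)}
S={k:(np.array(v)/5+[270,170]) for k,v in S.items()}
def r(s,w):
    o=[]
    if 't' in w:
        for p,q in zip(P,t): o+=list(np.array(proj('top',T(s,p)))-q)
    if 's' in w:
        for k,q in S.items(): o+=list(np.array(proj('scene',T(s,P[k])))-q)
    return np.array(o)
if __name__=='__main__':
    for w in('t','s','ts'):
        f=least_squares(r,[.5,-.1,.2],args=(w,)); print(w,f.x[:2],np.degrees(f.x[2]),f.fun.round(1))
    s=f.x
    for n,p in dict(tl=[-.09,.035,.08],tr=[-.09,-.035,.08],edge=[-.058,0,.088],hinge=[.06,0,.088]).items(): print(n,T(s,p))
    for n,q in dict(box=(83,325),bot=(615,200),sw1=(735,208),sw2=(684,338)).items(): print(n,back('top',q[0]/4.2+260,q[1]/4.2+130,.02))
E
python3 fit.py
```

```text
t [ 0.52878649 -0.11539737] 14.821910149336748 [-0.3 -0.5  0.2 -1.1  1.2 -0.3 -1.4  0.2 -0.1  0.3  0.4  0.6 -0.4  0.3
  0.5  0.5]
s [ 0.5260414  -0.12174079] 14.034183562589895 [-0.5  0.4 -1.5 -0.6  2.  -0.4]
ts [ 0.52842612 -0.11699091] 14.34021569228519 [ 0.5 -0.7  1.2 -0.7  1.8  0.3 -1.   0.   0.2  0.4  0.7  0.7 -0.1  0.6
  0.9  0.9 -0.5 -1.7 -1.5 -2.1  1.5 -2.4]
tl [ 0.43256156 -0.10537255  0.08      ]
tr [ 0.4498991 -0.1731915  0.08     ]
edge [ 0.47223328 -0.1313563   0.088     ]
hinge [ 0.58655665 -0.10213016  0.088     ]
box [0.47617567 0.03976826 0.02      ]
bot [ 0.55156312 -0.26700847  0.02      ]
sw1 [ 0.54763891 -0.33683886  0.02      ]
sw2 [ 0.47193451 -0.30631314  0.02      ]
```

```bash
cat > mv.py <<'E'
from h import *
from scipy.spatial.transform import Rotation as Ro
S0=[.5286,-.1160,np.radians(14.6)]
C=Ro.from_euler('z',S0[2]).as_matrix()
def W(p): return np.array([S0[0],S0[1],0])+C@(np.array(p)/1000)   # case mm -> world
def toC(w): return C.T@(np.array(w)-[S0[0],S0[1],0])*1000
def cur():
    s=env.read_state(); return np.array(s['ee_pos']),Ro.from_euler('xyz',s['ee_rot'],degrees=True),s
def goalR(el): # z axis in case xz-plane, el deg above horizontal (-90 = down), jaw along case +y
    e=np.radians(el); z=C@[np.cos(e),0,np.sin(e)]; y=C@[0,1,0]; x=np.cross(y,z); return Ro.from_matrix(np.c_[x,y,z])
def step(w,R):
    p,r,s=cur(); return (r.inv().apply(w-p)*100).round(2),(r.inv()*R).as_rotvec().round(3)
def show():
    p,r,s=cur(); z=r.as_matrix()[:,2]
    print('t',round(s['time_s'],2),'tcp case',toC(p).round(1),'zdir',(C.T@z).round(3),'y',(C.T@r.as_matrix()[:,1]).round(3),'F',s['contact_force'].round(2),'w',round(s['grip_width'],4),'j',s['joint_positions'].round(0))
E
python3 -c "
from mv import *
show(); print(step(W([-93,0,160]),goalR(-90)))"
```

```text
t 0.2 tcp case [-224.1  702.2  252.5] zdir [-0.001 -0.001 -1.   ] y [ 0.492  0.87  -0.001] F [ 0.6  -0.25  0.34] w 0.0853 j [68.  3.  6. 93.  0. 83.]
(array([-45.98, -54.66,   9.32]), array([-0.001, -0.001, -0.515]))
```

Call:
{"method": "step_arm", "body": {
  "steps": [
    [[-23, -27.3, 3], [0, 0, -0.25], 66],
    [[-46, -54.7, 5], [0, 0, -0.515], 66],
    [[-46, -54.7, 5], [0, 0, -0.515], 66],
    [[-46, -54.7, 5], [0, 0, -0.515], 66],
    [[-46, -54.7, 5], [0, 0, -0.515], 66],
    [[-46, -54.7, 5], [0, 0, -0.515], 66],
    [[-46, -54.7, 5], [0, 0, -0.515], 66],
    [[-46, -54.7, 5], [0, 0, -0.515], 66],
    [[-46, -54.7, 5], [0, 0, -0.515], 66],
    [[-46, -54.7, 5], [0, 0, -0.515], 66],
    [[-46, -54.7, 5], [0, 0, -0.515], 66],
    [[-46, -54.7, 5], [0, 0, -0.515], 66],
    [[-46, -54.7, 5], [0, 0, -0.515], 66],
    [[-46, -54.7, 5], [0, 0, -0.515], 66],
    [[-46, -54.7, 5], [0, 0, -0.515], 66],
    [[-46, -54.7, 5], [0, 0, -0.515], 66],
    [[-46, -54.7, 5], [0, 0, -0.515], 66],
    [[-46, -54.7, 5], [0, 0, -0.515], 66],
    [[-46, -54.7, 5], [0, 0, -0.515], 66],
    [[-46, -54.7, 5], [0, 0, -0.515], 66]
  ]
}}

```text
time_s: 1.87
ee_pos: [0.4386, -0.1402, 0.2026]
ee_rot: [179.9, -0.1, -165.5]
contact_force: [-0.6, 0.1, 1.2]
grip_width: 0.0562
```

```bash
python3 -c "
from mv import *
show(); print(step(W([-93,0,135]),goalR(-90)))"
```

```text
t 1.87 tcp case [-93.2  -0.7 202.6] zdir [-0.001  0.002 -1.   ] y [0.002 1.    0.002] F [-0.6   0.09  1.19] w 0.0562 j [-26.  -7. -10.  88.   0. -41.]
(array([-0.03,  0.06,  6.76]), array([ 0.002, -0.001, -0.002]))
```

Call:
{"method": "step_arm", "body": {
  "steps": [
    [[0, 0.06, 2], [0, 0, 0], 66],
    [[0, 0.06, 4], [0, 0, 0], 66],
    [[0, 0.06, 6], [0, 0, 0], 66],
    [[0, 0.06, 6.7], [0, 0, 0], 66],
    [[0, 0.06, 6.7], [0, 0, 0], 66],
    [[0, 0.06, 6.7], [0, 0, 0], 66]
  ]
}}

```text
time_s: 2.37
ee_pos: [0.4385, -0.138, 0.1367]
ee_rot: [180.0, -0.0, -165.3]
contact_force: [1.0, -0.8, -0.3]
grip_width: 0.056
```

```bash
python3 -c "
from mv import *
show(); save('top','t2.png',(290,160,410,250),6.5); save('scene','s2.png',(250,130,430,265),4.4)
for y in (35,-35): print(proj('scene',W([-90,y,80])), proj('scene',W([-93,y,113])))"
```

```text
t 2.37 tcp case [-92.7   1.4 136.7] zdir [-0.  0. -1.] y [-0.002  1.     0.   ] F [ 0.98 -0.79 -0.3 ] w 0.056 j [-26.  -7. -17.  80.   0. -41.]
(np.float64(302.20360561199334), np.float64(227.34872904838065)) (np.float64(300.47744436868936), np.float64(214.95357908302447))
(np.float64(327.2007694634514), np.float64(245.81685224939716)) (np.float64(326.03469769896014), np.float64(233.30557034973782))
```

View pics/s2.png

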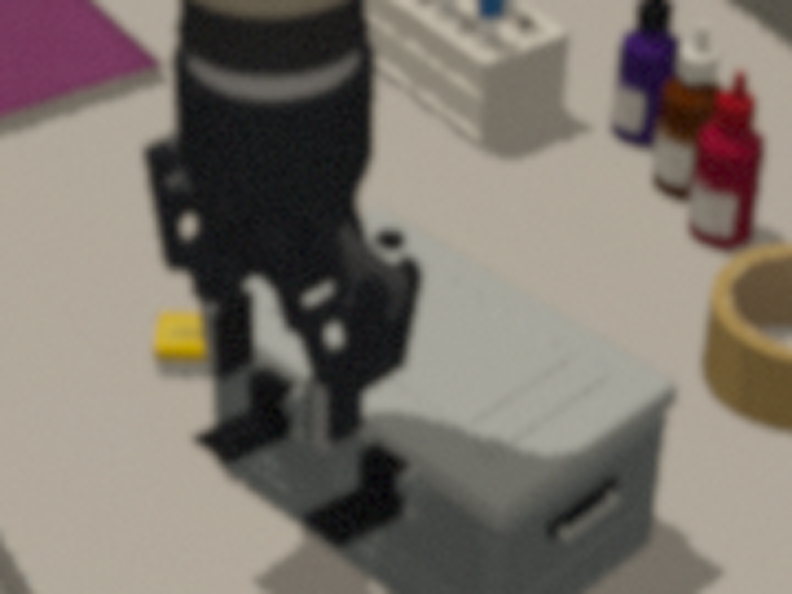

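View pics/t2.png

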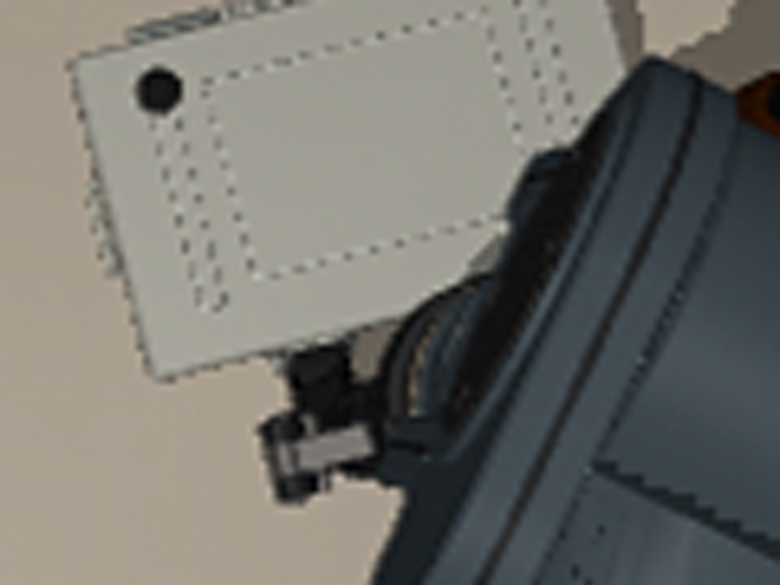

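Call:
{"method": "step_arm", "body": {
  "steps": [
    [[0, -0.1, 1], [0, 0, 0], 66],
    [[0, -0.1, 2], [0, 0, 0], 66],
    [[0, -0.1, 2.6], [0, 0, 0], 66],
    [[0, -0.1, 2.8], [0, 0, 0], 66],
    [[0, -0.1, 3.0], [0, 0, 0], 66],
    [[0, -0.1, 3.0], [0, 0, 0], 66],
    [[0, -0.1, 3.0], [0, 0, 0], 66]
  ]
}}

```text
time_s: 3.05
ee_pos: [0.439, -0.1399, 0.1063]
ee_rot: [180.0, -0.0, -165.4]
contact_force: [-0.6, -0.5, 0.3]
grip_width: 0.0563
```

```bash
python3 -c "
from mv import *
show(); save('scene','s3.png',(250,130,430,265),4.4)"
```

```text
t 3.05 tcp case [-92.7  -0.5 106.3] zdir [-0.  0. -1.] y [-0.  1.  0.] F [-0.6  -0.49  0.34] w 0.0563 j [-26.  -6. -19.  76.   0. -41.]
```

View pics/s3.png

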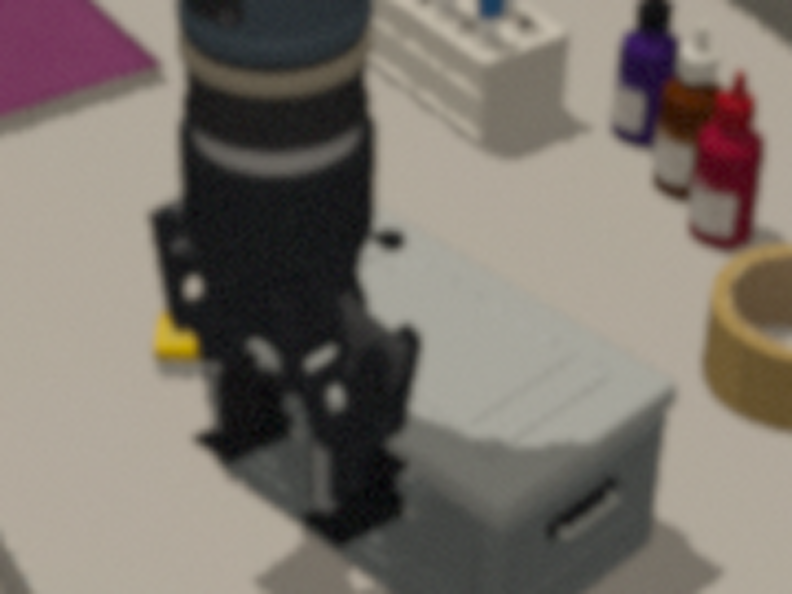

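The fingertips are just above both tabs, with the right one at about (365,495) in the crop. Next I'll press slowly.

Call:
{"method": "step_arm", "body": {
  "steps": [
    [[0, 0, 0.2], [0, 0, 0], 66],
    [[0, 0, 0.4], [0, 0, 0], 66],
    [[0, 0, 0.6], [0, 0, 0], 66],
    [[0, 0, 0.7], [0, 0, 0], 66],
    [[0, 0, 0.7], [0, 0, 0], 66],
    [[0, 0, 0.7], [0, 0, 0], 66]
  ]
}}

```text
time_s: 3.6
ee_pos: [0.4389, -0.1398, 0.0992]
ee_rot: [180.0, -0.0, -165.4]
contact_force: [0.7, 0.4, 0.7]
grip_width: 0.0564
```

```bash
python3 -c "
from mv import *
show()"
```

```text
t 3.6 tcp case [-92.8  -0.4  99.2] zdir [-0.  0. -1.] y [-0.  1.  0.] F [0.67 0.36 0.67] w 0.0564 j [-26.  -6. -20.  76.  -0. -41.]
```

Call:
{"method": "step_arm", "body": {
  "steps": [
    [[0, 0, 0.1], [0, 0, 0], 66],
    [[0, 0, 0.2], [0, 0, 0], 66],
    [[0, 0, 0.3], [0, 0, 0], 66],
    [[0, 0, 0.4], [0, 0, 0], 66],
    [[0, 0, 0.4], [0, 0, 0], 66]
  ]
}}

```text
time_s: 4.02
ee_pos: [0.4389, -0.14, 0.0958]
ee_rot: [-180.0, -0.0, -165.4]
contact_force: [-1.6, 0.1, 4.2]
grip_width: 0.0559
```

```bash
python3 -c "
from mv import *
show()"
```

```text
t 4.02 tcp case [-92.8  -0.6  95.8] zdir [-0.    -0.001 -1.   ] y [-0.     1.    -0.001] F [-1.57  0.09  4.21] w 0.0559 j [-26.  -5. -20.  75.  -0. -41.]
```

Call:
{"method": "step_arm", "body": {
  "steps": [
    [[0, 0, 0.15], [0, 0, 0], 66],
    [[0, 0, 0.3], [0, 0, 0], 66],
    [[0, 0, 0.45], [0, 0, 0], 66],
    [[0, 0, 0.55], [0, 0, 0], 66],
    [[0, 0, 0.65], [0, 0, 0], 66],
    [[0, 0, 0.65], [0, 0, 0], 66],
    [[0, 0, 0.65], [0, 0, 0], 66],
    [[0, 0, 0.65], [0, 0, 0], 66]
  ]
}}

```text
time_s: 4.68
ee_pos: [0.4385, -0.1402, 0.0901]
ee_rot: [-179.9, -0.1, -165.4]
contact_force: [-3.9, 0.8, 9.6]
grip_width: 0.0563
```

```bash
python3 -c "
from mv import *
show(); save('scene','s4.png',(250,130,430,265),4.4)"
```

```text
t 4.68 tcp case [-93.3  -0.7  90.1] zdir [-0.001 -0.001 -1.   ] y [-0.     1.    -0.001] F [-3.93  0.82  9.61] w 0.0563 j [-26.  -5. -21.  74.  -0. -41.]
```

View pics/s4.png

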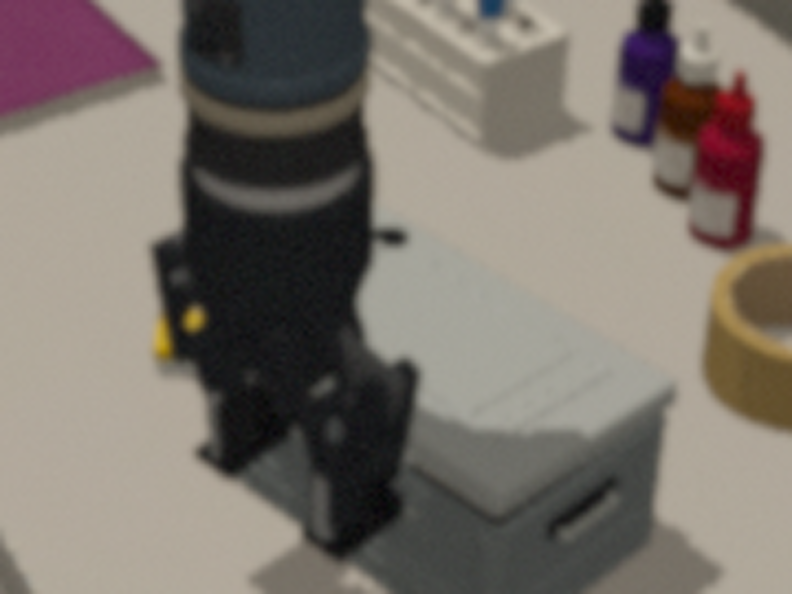

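The lid is starting to lift. I'll hold.

Call:
{"method": "step_arm", "body": {
  "steps": [
    [[0, 0, 0.05], [0, 0, 0], 66],
    [[0, 0, 0.05], [0, 0, 0], 66],
    [[0, 0, 0.05], [0, 0, 0], 66],
    [[0, 0, 0.05], [0, 0, 0], 66],
    [[0, 0, 0.05], [0, 0, 0], 66],
    [[0, 0, 0.05], [0, 0, 0], 66],
    [[0, 0, 0.05], [0, 0, 0], 66],
    [[0, 0, 0.05], [0, 0, 0], 66],
    [[0, 0, 0.05], [0, 0, 0], 66],
    [[0, 0, 0.05], [0, 0, 0], 66],
    [[0, 0, 0.05], [0, 0, 0], 66],
    [[0, 0, 0.05], [0, 0, 0], 66],
    [[0, 0, 0.05], [0, 0, 0], 66],
    [[0, 0, 0.05], [0, 0, 0], 66],
    [[0, 0, 0.05], [0, 0, 0], 66],
    [[0, 0, 0.05], [0, 0, 0], 66],
    [[0, 0, 0.05], [0, 0, 0], 66],
    [[0, 0, 0.05], [0, 0, 0], 66],
    [[0, 0, 0.05], [0, 0, 0], 66],
    [[0, 0, 0.05], [0, 0, 0], 66]
  ]
}}

```text
time_s: 6.4
ee_pos: [0.4384, -0.1402, 0.0897]
ee_rot: [-179.9, -0.1, -165.4]
contact_force: [-5.3, -0.2, 9.8]
grip_width: 0.0564
```

Call:
{"method": "step_arm", "body": {
  "steps": [
    [[0, 0, 0], [0, 0, 0], 66],
    [[0, 0, 0], [0, 0, 0], 66],
    [[0, 0, 0], [0, 0, 0], 66],
    [[0, 0, 0], [0, 0, 0], 66],
    [[0, 0, 0], [0, 0, 0], 66],
    [[0, 0, 0], [0, 0, 0], 66],
    [[0, 0, 0], [0, 0, 0], 66],
    [[0, 0, 0], [0, 0, 0], 66],
    [[0, 0, 0], [0, 0, 0], 66],
    [[0, 0, 0], [0, 0, 0], 66],
    [[0, 0, 0], [0, 0, 0], 66],
    [[0, 0, 0], [0, 0, 0], 66],
    [[0, 0, 0], [0, 0, 0], 66],
    [[0, 0, 0], [0, 0, 0], 66],
    [[0, 0, 0], [0, 0, 0], 66],
    [[0, 0, 0], [0, 0, 0], 66],
    [[0, 0, 0], [0, 0, 0], 66],
    [[0, 0, 0], [0, 0, 0], 66],
    [[0, 0, 0], [0, 0, 0], 66],
    [[0, 0, 0], [0, 0, 0], 66]
  ]
}}

```text
time_s: 8.07
ee_pos: [0.4384, -0.1402, 0.0897]
ee_rot: [-179.9, -0.1, -165.4]
contact_force: [-5.1, 0.1, 9.6]
grip_width: 0.0565
```

```bash
python3 -c "
from mv import *
show(); save('scene','s5.png',(250,130,430,265),4.4)"
```

```text
t 8.07 tcp case [-93.3  -0.7  89.7] zdir [-0.001 -0.001 -1.   ] y [-0.     1.    -0.001] F [-5.11  0.1   9.62] w 0.0565 j [-26.  -5. -21.  74.  -0. -41.]
```

View pics/s5.png

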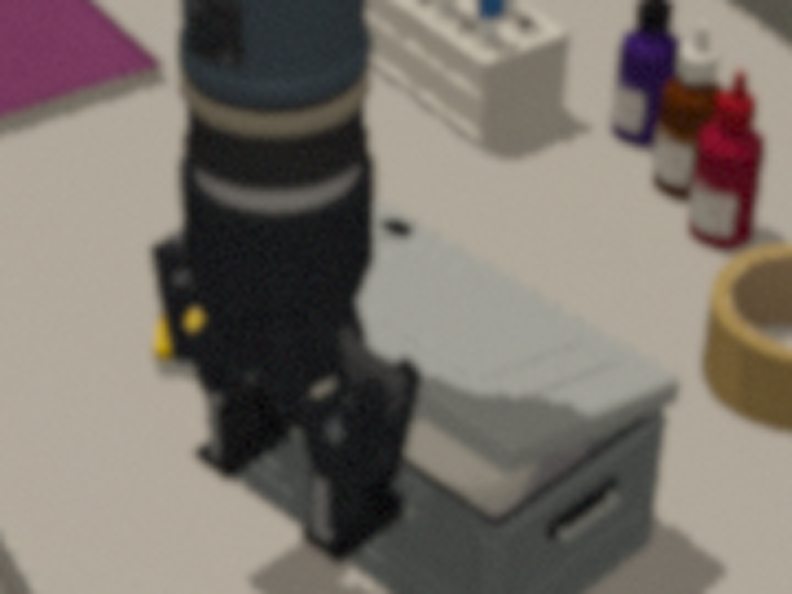

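Call:
{"method": "step_arm", "body": {
  "steps": [
    [[0, 0, 0], [0, 0, 0], 66],
    [[0, 0, 0], [0, 0, 0], 66],
    [[0, 0, 0], [0, 0, 0], 66],
    [[0, 0, 0], [0, 0, 0], 66],
    [[0, 0, 0], [0, 0, 0], 66],
    [[0, 0, 0], [0, 0, 0], 66],
    [[0, 0, 0], [0, 0, 0], 66],
    [[0, 0, 0], [0, 0, 0], 66],
    [[0, 0, 0], [0, 0, 0], 66],
    [[0, 0, 0], [0, 0, 0], 66],
    [[0, 0, 0], [0, 0, 0], 66],
    [[0, 0, 0], [0, 0, 0], 66],
    [[0, 0, 0], [0, 0, 0], 66],
    [[0, 0, 0], [0, 0, 0], 66],
    [[0, 0, 0], [0, 0, 0], 66],
    [[0, 0, 0], [0, 0, 0], 66],
    [[0, 0, 0], [0, 0, 0], 66],
    [[0, 0, 0], [0, 0, 0], 66],
    [[0, 0, 0], [0, 0, 0], 66],
    [[0, 0, 0], [0, 0, 0], 66]
  ]
}}

```text
time_s: 9.78
ee_pos: [0.4384, -0.1402, 0.0897]
ee_rot: [-179.9, -0.1, -165.4]
contact_force: [-5.7, 0.8, 10.8]
grip_width: 0.0564
```

```bash
python3 -c "
from mv import *
show(); save('scene','s6.png',(250,130,430,265),4.4)
import math
for a in (.15,.2,.26,.3):
  x=60-118*math.cos(a);z=88+118*math.sin(a); u=proj('scene',W([x,-93,z])); print(a,[(u[0]-250)*4.4,(u[1]-130)*4.4])"
```

```text
t 9.78 tcp case [-93.4  -0.7  89.7] zdir [-0.001 -0.001 -1.   ] y [-0.     1.    -0.001] F [-5.73  0.84 10.79] w 0.0564 j [-26.  -5. -21.  74.  -0. -41.]
0.15 [np.float64(498.77131960432587), np.float64(497.24998537204107)]
0.2 [np.float64(501.23723008246543), np.float64(485.518666904946)]
0.26 [np.float64(504.86144711909765), np.float64(471.0277907027859)]
0.3 [np.float64(507.67711624144255), np.float64(461.1451174022977)]
```

View pics/s6.png

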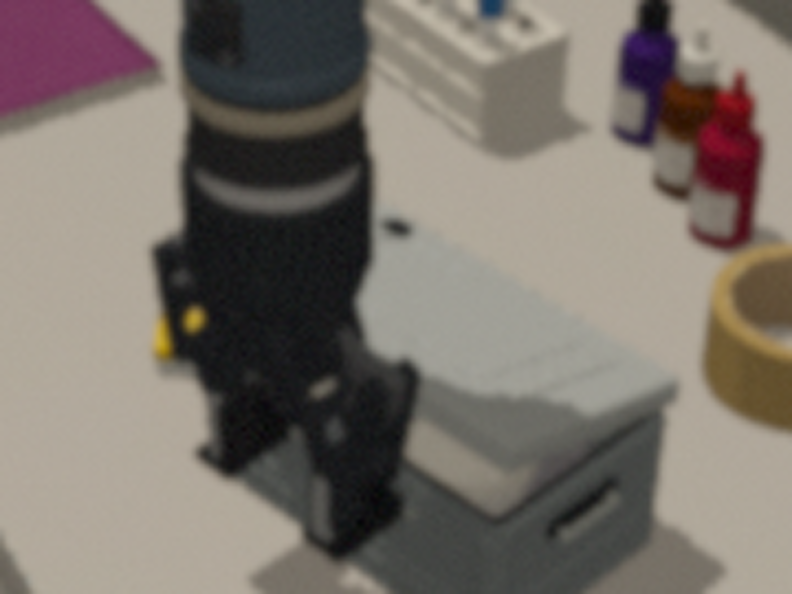

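The lid has stopped: its corner is at (510,467) in both frames, which is about 0.26 rad. Now I'll release and retreat.

Call:
{"method": "step_arm", "body": {
  "steps": [
    [[0.1, 0, -0.4], [0, 0, 0], 66],
    [[0.3, 0, -0.9], [0, 0, 0], 66],
    [[0.6, 0, -1.6], [0, 0, 0], 66],
    [[1.5, 0, -3], [0, 0, 0], 66],
    [[4, 0, -5], [0, 0, 0], 66],
    [[7, 0, -7.5], [0, 0, 0], 40],
    [[10.5, 0, -10.5], [0, 0, 0], 0],
    [[11.5, 0, -11], [0, -0.12, 0], 0],
    [[11.5, 0, -11], [0, -0.25, 0], 0],
    [[11.5, 0, -11], [0, -0.5, 0], 0],
    [[11.5, 0, -11], [0, -0.5, 0], 0],
    [[11.5, 0, -11], [0, -0.5, 0], 0],
    [[11.5, 0, -11], [0, -0.5, 0], 0]
  ]
}}

```text
time_s: 10.92
ee_pos: [0.3261, -0.1695, 0.197]
ee_rot: [179.9, 28.5, -165.8]
contact_force: [-0.4, 0.6, 0.1]
grip_width: -0.0001
```

```bash
python3 -c "
from mv import *
show(); save('scene','s7.png',(200,90,440,270),3.3); print(step(W([-200,0,160]),goalR(0)))"
```

```text
t 10.92 tcp case [-209.4   -0.8  197. ] zdir [ 0.477 -0.001 -0.879] y [0.005 1.    0.002] F [-0.41  0.56  0.12] w -0.0001 j [-61. -39. -37.  85.  27. -73.]
(array([1.08, 0.08, 3.73]), array([-2.000e-03, -1.073e+00, -1.000e-03]))
```

View pics/s7.png

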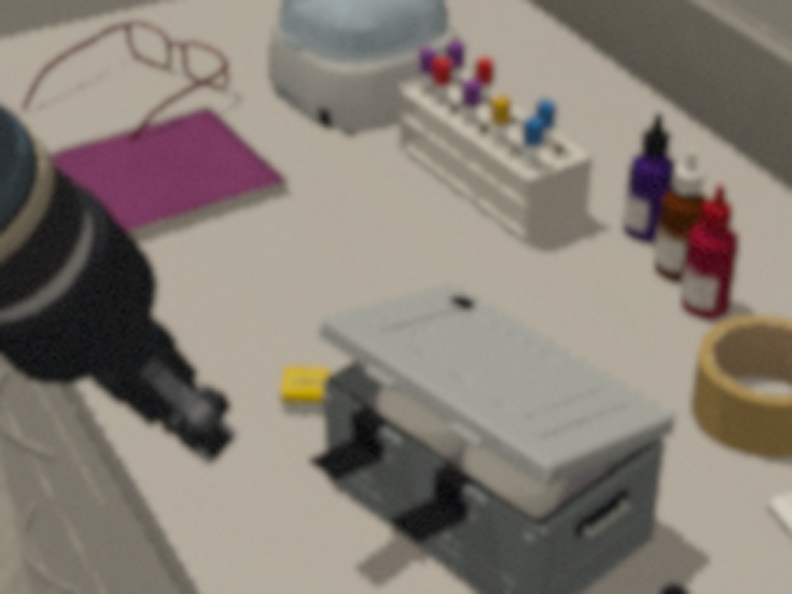

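Both tabs have sprung back and the lid rests ajar. I'll go in with the closed fingers tilted 35° below horizontal, because a fully horizontal tool would bring the wrist close to the base. First, the pre-insert pose.

```bash
python3 -c "
from mv import *
print(step(W([-121,0,147]),goalR(-35)))"
```

```text
(array([-5.24,  0.09,  8.65]), array([-0.001, -0.462, -0.002]))
```

Call:
{"method": "step_arm", "body": {
  "steps": [
    [[-1.3, 0, 2.2], [0, -0.12, 0], 0],
    [[-2.6, 0.1, 4.4], [0, -0.24, 0], 0],
    [[-3.9, 0.1, 6.5], [0, -0.36, 0], 0],
    [[-5.2, 0.1, 8.6], [0, -0.46, 0], 0],
    [[-5.2, 0.1, 8.6], [0, -0.46, 0], 0],
    [[-5.2, 0.1, 8.6], [0, -0.46, 0], 0],
    [[-5.2, 0.1, 8.6], [0, -0.46, 0], 0]
  ]
}}

```text
time_s: 11.55
ee_pos: [0.4126, -0.1457, 0.15]
ee_rot: [-179.8, 54.9, -165.0]
contact_force: [0.8, 0.2, -0.3]
grip_width: -0.0003
```

```bash
python3 -c "
from mv import *
show(); save('scene','s8.png',(230,130,430,280),4); print(step(W([-72.3,0,112.6]),goalR(-35)))
for p in ([-121+24.3,0,143.4],[-54,0,118.5]): u=proj('scene',W(p)); print((u[0]-230)*4,(u[1]-130)*4)"
```

```text
t 11.55 tcp case [-119.8    0.5  150. ] zdir [ 0.819  0.002 -0.574] y [-0.004  1.    -0.002] F [ 0.76  0.22 -0.26] w -0.0003 j [-63. -43. -55.  61.  53. -69.]
(array([0.46, 0.07, 6.12]), array([-0.   ,  0.   ,  0.006]))
324.638973435578 328.4126179153345
393.36730216650994 329.1495634405072
```

View pics/s8.png

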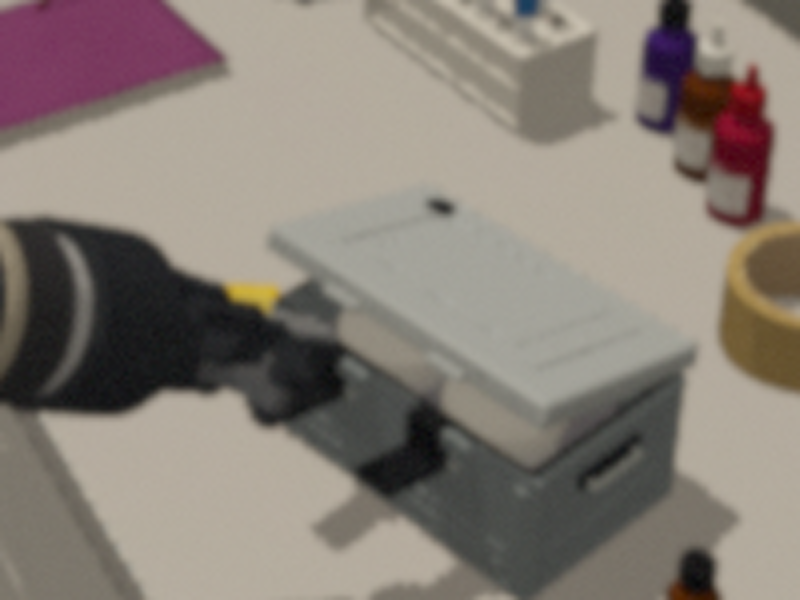

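Call:
{"method": "step_arm", "body": {
  "steps": [
    [[0.5, 0, 1], [0, 0, 0], 0],
    [[0.5, 0, 2.5], [0, 0, 0], 0],
    [[0.5, 0.05, 4], [0, 0, 0], 0],
    [[0.5, 0.05, 5.2], [0, 0, 0], 0],
    [[0.5, 0.05, 5.8], [0, 0, 0], 0],
    [[0.5, 0.05, 6.1], [0, 0, 0], 0],
    [[0.5, 0.05, 6.1], [0, 0, 0], 0],
    [[0.5, 0.05, 6.1], [0, 0, 0], 0]
  ]
}}

```text
time_s: 12.27
ee_pos: [0.4579, -0.1347, 0.1113]
ee_rot: [-179.7, 55.1, -165.1]
contact_force: [0.0, 0.5, 0.1]
grip_width: -0.0003
```

```bash
python3 -c "
from mv import *
show(); save('scene','s9.png',(230,130,430,280),4)"
```

```text
t 12.27 tcp case [-73.1  -0.3 111.3] zdir [ 0.82  -0.001 -0.573] y [-0.001  1.    -0.003] F [0.02 0.48 0.06] w -0.0003 j [-54. -39. -59.  43.  50. -56.]
```

View pics/s9.png

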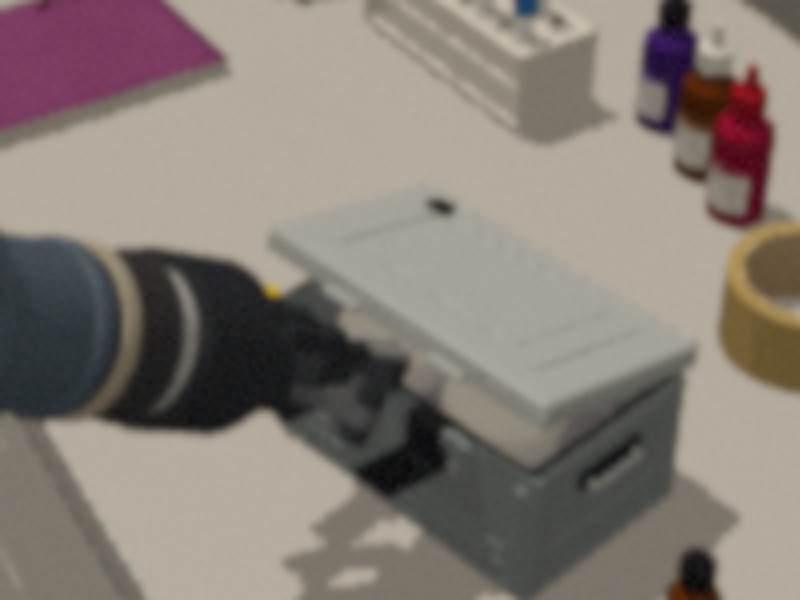

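```bash
cat > path.py <<'E'
from mv import *
import sys
def path(a,b,n,r=106):
    p,R,_=cur(); G=goalR(-35)
    for t in np.linspace(a,b,n):
        c=np.array([60-r*np.cos(t),0,88+r*np.sin(t)]); w=W(c-[24.3,0,-3.6])
        print(round(t,2),(R.inv().apply(w-p)*100).round(1).tolist())
path(float(sys.argv[1]),float(sys.argv[2]),int(sys.argv[3]))
E
python3 path.py .26 1.0 16
```

```text
0.26 [-1.0, 0.0, 0.1]
0.31 [-1.5, 0.0, -0.1]
0.36 [-2.0, 0.0, -0.2]
0.41 [-2.5, 0.0, -0.3]
0.46 [-3.1, 0.0, -0.4]
0.51 [-3.6, 0.0, -0.5]
0.56 [-4.1, 0.0, -0.5]
0.61 [-4.6, 0.0, -0.6]
0.65 [-5.1, 0.0, -0.5]
0.7 [-5.7, 0.0, -0.5]
0.75 [-6.2, 0.0, -0.5]
0.8 [-6.7, 0.0, -0.4]
0.85 [-7.2, -0.0, -0.3]
0.9 [-7.7, -0.0, -0.1]
0.95 [-8.2, -0.0, 0.0]
1.0 [-8.7, -0.0, 0.2]
```

Call:
{"method": "step_arm", "body": {
  "steps": [
    [[-0.5, 0, 0.05], [0, 0, 0], 0],
    [[-1, 0, 0.1], [0, 0, 0], 0],
    [[-1.5, 0, -0.1], [0, 0, 0], 0],
    [[-2, 0, -0.2], [0, 0, 0], 0],
    [[-2.5, 0, -0.3], [0, 0, 0], 0],
    [[-3.1, 0, -0.4], [0, 0, 0], 0],
    [[-3.6, 0, -0.5], [0, 0, 0], 0],
    [[-4.1, 0, -0.5], [0, 0, 0], 0],
    [[-4.6, 0, -0.5], [0, 0, 0], 0],
    [[-4.6, 0, -0.5], [0, 0, 0], 0]
  ]
}}

```text
time_s: 13.15
ee_pos: [0.4793, -0.128, 0.1508]
ee_rot: [-179.8, 55.1, -165.2]
contact_force: [-1.4, -1.3, -0.1]
grip_width: 0.0002
```

```bash
python3 -c "
from mv import *
show(); save('scene','s10.png',(230,130,430,280),4)"; python3 path.py .61 1.3 16
```

```text
t 13.15 tcp case [-50.7   0.8 150.8] zdir [ 0.82   0.    -0.572] y [-0.001  1.    -0.002] F [-1.41 -1.25 -0.06] w 0.0002 j [-50. -40. -55.  44.  48. -50.]
0.61 [-0.2, -0.1, -0.1]
0.66 [-0.7, -0.1, -0.1]
0.7 [-1.2, -0.1, -0.1]
0.75 [-1.6, -0.1, -0.0]
0.79 [-2.1, -0.1, 0.0]
0.84 [-2.6, -0.1, 0.1]
0.89 [-3.1, -0.1, 0.3]
0.93 [-3.5, -0.1, 0.4]
0.98 [-4.0, -0.1, 0.6]
1.02 [-4.4, -0.1, 0.8]
1.07 [-4.9, -0.1, 1.0]
1.12 [-5.3, -0.1, 1.2]
1.16 [-5.7, -0.1, 1.4]
1.21 [-6.1, -0.1, 1.7]
1.25 [-6.5, -0.1, 2.0]
1.3 [-6.9, -0.1, 2.3]
```

View pics/s10.png

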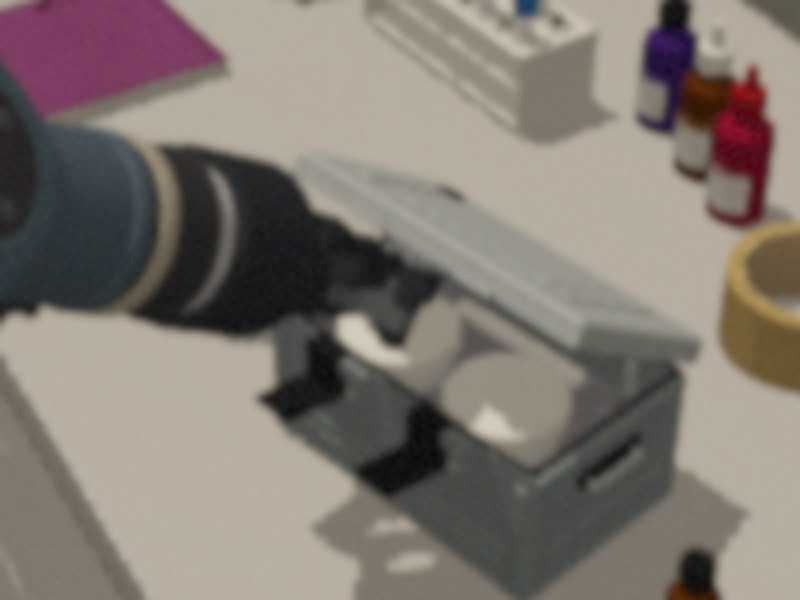

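The lid is rising on the fingertips and the case hasn't moved. I'll continue.

Call:
{"method": "step_arm", "body": {
  "steps": [
    [[-0.4, 0, -0.1], [0, 0, 0], 0],
    [[-0.8, 0, -0.1], [0, 0, 0], 0],
    [[-1.2, 0, -0.1], [0, 0, 0], 0],
    [[-1.6, 0, 0], [0, 0, 0], 0],
    [[-2.1, 0, 0], [0, 0, 0], 0],
    [[-2.6, 0, 0.1], [0, 0, 0], 0],
    [[-3.1, 0, 0.3], [0, 0, 0], 0],
    [[-3.5, 0, 0.4], [0, 0, 0], 0],
    [[-4.0, 0, 0.6], [0, 0, 0], 0],
    [[-4.4, 0, 0.8], [0, 0, 0], 0],
    [[-4.9, 0, 1.0], [0, 0, 0], 0],
    [[-5.3, 0, 1.2], [0, 0, 0], 0],
    [[-5.7, 0, 1.4], [0, 0, 0], 0],
    [[-5.7, 0, 1.4], [0, 0, 0], 0]
  ]
}}

```text
time_s: 14.37
ee_pos: [0.522, -0.1166, 0.1887]
ee_rot: [-179.9, 55.1, -165.2]
contact_force: [0.4, -0.4, -0.2]
grip_width: 0.0002
```

```bash
python3 -c "
from mv import *
show(); save('scene','s11.png',(230,90,430,280),3.1)"; python3 path.py 1.16 1.7 13
```

```text
t 14.37 tcp case [ -6.6   1.1 188.7] zdir [ 0.82   0.001 -0.573] y [-0.001  1.    -0.001] F [ 0.36 -0.35 -0.19] w 0.0002 j [-43. -37. -50.  40.  44. -42.]
1.16 [-0.1, -0.1, -0.0]
1.2 [-0.5, -0.1, 0.3]
1.25 [-0.8, -0.1, 0.5]
1.3 [-1.2, -0.1, 0.8]
1.34 [-1.6, -0.1, 1.1]
1.38 [-1.9, -0.1, 1.5]
1.43 [-2.3, -0.1, 1.8]
1.48 [-2.6, -0.1, 2.2]
1.52 [-2.9, -0.1, 2.5]
1.56 [-3.2, -0.1, 2.9]
1.61 [-3.4, -0.1, 3.3]
1.66 [-3.7, -0.1, 3.7]
1.7 [-3.9, -0.1, 4.1]
```

View pics/s11.png

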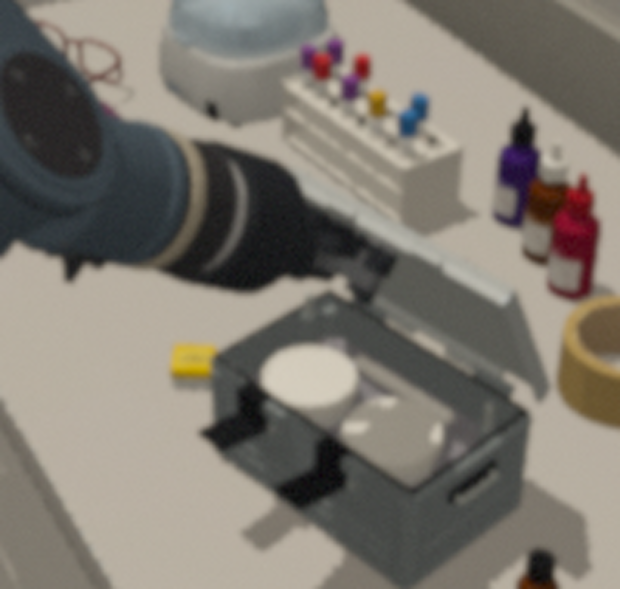

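Call:
{"method": "step_arm", "body": {
  "steps": [
    [[-0.3, 0, 0.1], [0, 0, 0], 0],
    [[-0.5, 0, 0.3], [0, 0, 0], 0],
    [[-0.8, 0, 0.5], [0, 0, 0], 0],
    [[-1.2, 0, 0.8], [0, 0, 0], 0],
    [[-1.6, 0, 1.1], [0, 0, 0], 0],
    [[-1.9, 0, 1.5], [0, 0, 0], 0],
    [[-2.3, 0, 1.8], [0, 0, 0], 0],
    [[-2.6, 0, 2.2], [0, 0, 0], 0],
    [[-2.9, 0, 2.5], [0, 0, 0], 0],
    [[-3.2, 0, 2.9], [0, 0, 0], 0],
    [[-3.4, 0, 3.3], [0, 0, 0], 0],
    [[-3.7, 0, 3.7], [0, 0, 0], 0],
    [[-3.7, 0, 3.7], [0, 0, 0], 0],
    [[-3.7, 0, 3.7], [0, 0, 0], 0]
  ]
}}

```text
time_s: 15.58
ee_pos: [0.5713, -0.1035, 0.1968]
ee_rot: [180.0, 55.0, -165.4]
contact_force: [0.1, -0.2, 0.1]
grip_width: -0.0005
```

```bash
python3 -c "
from mv import *
show(); save('scene','s12.png',(230,90,430,280),3.1)"
```

```text
t 15.58 tcp case [ 44.4   1.3 196.8] zdir [ 0.819  0.001 -0.574] y [-0.001  1.     0.   ] F [ 0.1  -0.17  0.1 ] w -0.0005 j [-36. -31. -46.  33.  39. -35.]
```

View pics/s12.png

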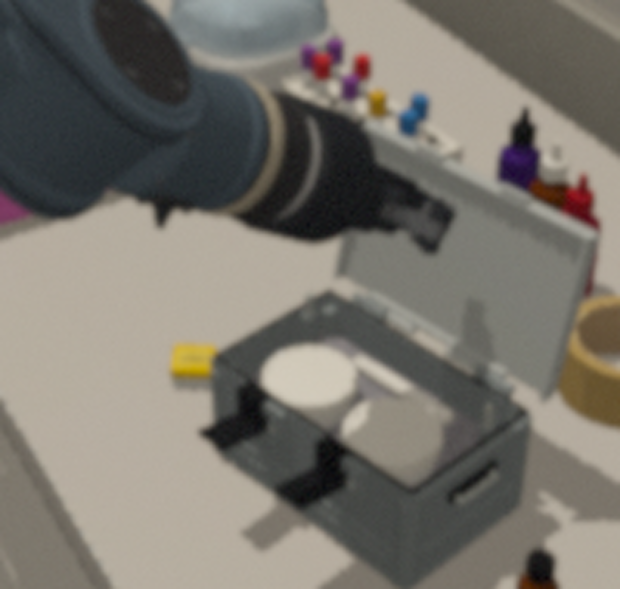

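The lid is over and leaning on its stop. Now I'll back off along the tool axis.

Call:
{"method": "step_arm", "body": {
  "steps": [
    [[0, 0, -1], [0, 0, 0], 0],
    [[0, 0, -3], [0, 0, 0], 0],
    [[0, 0, -6], [0, 0, 0], 0],
    [[0, 0, -9], [0, 0, 0], 0],
    [[0, 0, -12], [0, 0, 0], 0],
    [[0, 0, -15], [0, 0, 0], 0],
    [[0, 0, -16], [0, 0, 0], 0],
    [[0, 0, -16], [0, 0, 0], 0],
    [[0, 0, -16], [0, 0, 0], 0],
    [[0, 0, -16], [0, 0, 0], 0],
    [[0, 0, -16], [0, 0, 0], 0],
    [[0, 0, -16], [0, 0, 0], 0],
    [[0, 0, -16], [0, 0, 0], 0],
    [[0, 0, -16], [0, 0, 0], 0]
  ]
}}

```text
time_s: 16.8
ee_pos: [0.4445, -0.1363, 0.288]
ee_rot: [179.9, 55.0, -165.4]
contact_force: [0.2, 0.2, -0.3]
grip_width: 0.0002
```

```bash
python3 -c "
from mv import *
show(); save('scene','s13.png',(190,70,470,340),2.2); save('top','t13.png',(250,90,460,260),3.8)
import math
for a in (1.42,1.65,1.8):
  x=60-118*math.cos(a);z=88+118*math.sin(a)
  print(a,[((u[0]-190)*2.2,(u[1]-70)*2.2) for u in (proj('scene',W([x,y,z])) for y in (93,-93))])"
```

```text
t 16.8 tcp case [-86.5   1.6 288. ] zdir [ 0.819  0.002 -0.574] y [-0.002  1.     0.001] F [ 0.19  0.19 -0.28] w 0.0002 j [-56. -44. -40.  69.  51. -59.]
1.42 [(np.float64(310.9658576681342), np.float64(144.55577548394007)), (np.float64(472.433170641935), np.float64(231.62890796861208))]
1.65 [(np.float64(332.30088253936725), np.float64(133.16080959807843)), (np.float64(493.86325193649566), np.float64(217.36984526587204))]
1.8 [(np.float64(345.6501737613763), np.float64(129.14550554539437)), (np.float64(506.8316424454571), np.float64(211.77684246374287))]
```

View pics/s13.png

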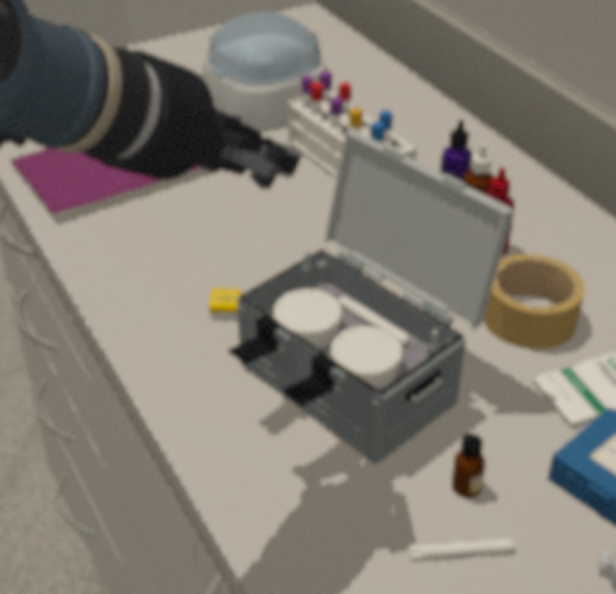

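View pics/t13.png

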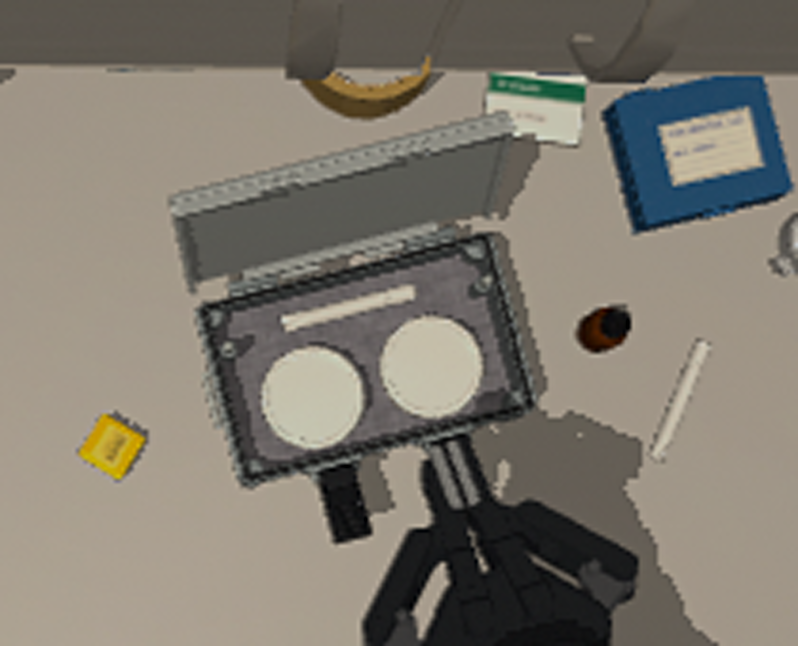

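The scene view puts the lid's edge corners at about (345,135) and (508,212), which matches the 1.8 rad prediction. The bystanders are where they were and the arm is clear, so I'll hand in.

```bash
python3 -c "
from mv import *
print(workorder.job_done()); show()"
```

```text
the job is handed in; nothing more can be done
None
the job is handed in; nothing more can be done
```

The case is open and I handed the job in at about 17 s; no verdict is reported.

**What I did:**
- I pressed both tabs together, one fingertip on each, with about 10–11 N in total.
- I held them about 5 s, until the lid stopped rising at about 0.26 rad, with no change between two pictures 1.7 s apart.
- I let go, shut the fingers, and put them under the lid's front edge between the catches. Then I pushed the lid up and over, and backed away about 16 cm.

**Last checks:**
- **Lid:** its corners match the predicted position for 1.8 rad, leaning on its stop. This was a single picture after backing off, so I didn't compare two to confirm it was at rest.
- **Catches:** both tabs are back up in the scene view; the arm hides the right one in the top view.
- **Case:** it stands flat and shows no visible shift.
- **Bystanders:** the slip box is within a pixel of where it started. I judged the bottle and swab tube by eye, and they look unmoved.
- **Robot:** it was touching nothing, with residual force under 0.5 N.

No check failed. The only disagreement was in finding the case: the two cameras differed by about 7 mm. I worked mainly from the top view, and the fingers landed on the tabs as planned. The tabs were met about 5 mm lower than reckoned, probably because the part-open fingers reach less far forward. That did not affect the job.

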